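Close the track-assembly jig and clamp it

ROBOT

A 6-joint arm with a two-finger parallel gripper is mounted at the origin on the work surface. World frame = base frame: x ahead of the robot, y to its left, z up, the work surface at z = 0. Lengths are in m, angles in rad, forces in N, time in s.
With the tool pointing down it reaches from about 0.375 to 0.975 m from the base axis. Payload 3.8 kg.
Tool frame: the origin (TCP) lies midway between the tips of the shut fingers; the grasp point (between the pads) lies 19 mm behind it; z points along the fingers, y is the line along which they close (so a half turn about z gives the same grasp; the last joint's range is limited). The gripper opens to 85 mm and grips with 20 to 120 N. Pads are 22 mm wide; open, the fingers measure 114 mm over their backs; the gripper's body (76 mm by 85 mm) begins 54 mm behind the grasp point. The pads swing forward as they close: fully open they stand 13 mm farther back than shut.
Start: joints at [-1.34, 0.264, 1.604, -0, 1.274, -0.037], TCP at [0.179, -0.651, 0.199] pointing down, gripper open.
Joint ranges: [-2.63, 2.63], [-0.94, 2.18], [0.31, 2.57], [-1.31, 4.45], [0, 2.66], [-2.55, 2.55]. Speed limits (rad/s): [2.57, 2.57, 3.14, 3.14, 3.14, 3.14].

INTERFACE

Orientations are given as a rotation vector (axis times angle).
In Python, from workcell import bot gives the robot as it stands.
- The arm moves only by the tool jog_arm, never from a script. Its argument "motion" is a list of rows, each a list of 5 numbers: the opening, from -1 (shut) to 1 (fully open), then the shift along the tool's x, y, z in mm, then the turn about the tool's z in degrees. In form: [[claw, x, y, z, twist], ...]. A call has 1 to 10 rows; each row shifts and turns the commanded pose from where the row before left it, along the tool's axes as they then stand; what a row does not reach is not made up. A row lasts 1/12 s, in which the tool goes at most 41.7 mm and 7.16 degrees, less where a joint would pass 70% of its speed; a pose out of reach is approached as far as the arm can. A call with a gripper value outside its range is refused whole. The fingers move at their own pace and stop on an object; "force" is the grip in N (left out, the last holds). Time passes only in rows, so rows that do not move let the fingers close. It gives the time, the measured TCP pose, the force, the opening and the grip force at its end, in the units of the state.
- bot.read_state(): the state, without advancing time (a new reading comes with each control period).
- bot.read_camera(name): name is "scene" or "top" or "wrist"; returns (picture, depth): 384x512x3 uint8, red, green, blue; 384x512 float32, m along the optical axis (not along the pixel's ray), 0 where there is no reading.
- bot.get_calibration(name): a dict with "vfov" (degrees; the focal length in pixels is half the picture's height over the tangent of half this angle, whatever the lens; pixels are square), "cx", "cy" (the principal point, pixels), "rvec" (rotation vector, rad) and "tvec" (3), from world to camera coordinates, as OpenCV has them; the wrist camera has in their place "tool_from_camera" (4x4, takes a point from camera to tool coordinates, whose origin is the TCP and whose axes are the flange's). Camera axes: x right, y down, z forward; pixel columns grow to the right and rows downward; lengths in m; the calibration is good to about 2 mm. A picture is of the moment at which its call begins: read the wrist's pose just before it. get_calibration takes no time and is no camera call.
- bot.finish_job(): hands the job in; it is judged then, once.
The state is a dict: "time": time; "q": joint angles; "joint_vel": joint speeds; "joint_torque": joint torques, N m; "tool_pos": TCP position; "tcp_rot": TCP orientation; "wrist_force": force on the tool from outside, world axes, zero at the start; "torque": the same for the moment, N m; "width": opening from 0.0 (shut) to 1.0 (fully open); "grip_force": force on a finger pad.
Only numpy, scipy, OpenCV 4.12 (cv2) and the standard library are available. Lean on these libraries where they do the work, as an engineer would, in place of code of your own. Each camera call takes 0.05 s, during which the arm holds its last target. There are 200 camera calls.

TASK

Slide the jig's aluminium carriage, which has a red tab to push it by, along until the track section is pushed home and sits snug, with no gap, between the yellow fence and the carriage. Then turn the black clamp knob on top of the carriage clockwise as far as it goes (about a third of a turn, best in two grips), keeping the section snug. Leave the other things on the bench where they are.

Things in the scene. Friction and masses are not known exactly. Their poses are not given: they have to be found in the camera images.
- jig: grey assembly plate fixed to the table, 170 mm (its x) by 600 mm (its y) by 12 mm thick, plate centre 30 mm towards -y from the origin. Origin on the table; the origin's x = 0 line is the centre line of the slide. Its y axis (roughly leftwards for the robot) is the slide direction. Two steel ways, 10 mm high, run along y on the plate at x = +-50 mm
- fence: yellow end fence fixed across the ways at the +y (left) end of the jig, 125 x 30 mm, 26 mm high, two dark screws on top. Origin: middle of its working face (which looks to -y, towards the carriage), on the plate's top. Axes as the jig's. It sits in a different place along the slide each time
- section: loose model-track section lying between the ways: two brass rails on black sleepers, 84 mm wide (x), 150 mm long (y), 15 mm high, 0.22 kg. Origin: centre of its underside. Lies short of the fence at the start
- carriage (a joint): position of the aluminium carriage on its slide, m; 0 at the right-hand end, grows towards the fence (jig +y), range 0 to 0.26, takes about 4 to 6 N to move and stays where it is left. The carriage is 114 mm wide, 150 mm long, its top deck 31 mm above the plate (43 mm above the table)
- carriage_face (a point): middle of the carriage's flat pressing face (its +y end), 10 mm above the plate. Axes as the jig's
- carriage_tab (a point): grip point in the red upright push tab on the carriage, 130 mm behind the face: the tab is 46 mm (x) by 14 mm (y, slide direction), it stands 50 mm proud of the deck, and this point is 17 mm below its top, 76 mm above the table; pinch it along y
- knob (a joint): angle of the black clamp knob on the carriage, rad; grows as it is turned clockwise seen from above; loose near 0, tight at its end stop, 2.3
- knob_grip (a point): grip point on the clamp knob's axis, 35 mm behind the carriage's face, 92 mm above the table: an upright wing 46 mm long, 13 mm thick, 26 mm high (its top 12 mm above this point). The wing lies along this point's x axis, which turns with the knob; at joint 0 it is the jig's x, and the yellow stripe on the wing's top points to -x (the robot's side)
- spare_section: a second, identical track section lying on the table to the right; not part of the job, leave it. Origin: centre of its underside, rails along its y
- brass_rail: loose bare brass rail, 7 x 160 x 9 mm, lying lengthwise on the far margin of the jig plate beside the slide; not part of the job, leave it. Origin: centre of its underside
- screwdriver: screwdriver with a wooden handle lying on the table to the right of the jig; leave it
- pin_jar: small closed clear jar with white cap, 56 mm wide, 70 mm high, standing on the table to the left; leave it
Things that resemble listed ones, but are neither listed nor needed, are in the scene too. What is shaped like the section but green is not meant.

How it is judged:
On the way:
1. the section is home, snug between fence and carriage, while the knob is still loose (below 1.0 rad) (y of carriage_face in the frame of fence above -0.1545 m and y of section in the frame of fence above -0.0795 m and z of section in the frame of fence below 0.004 m and angle between the y axis of section and the y axis of fence, either way round below 0.06 rad and value of joint knob below 1 rad), for 0.2 s.
At the end, for the whole second after the job is handed in: The section lies flat and square between the ways, within 4.5 mm of the fence; the carriage's face is within 154.5 mm of the fence's (the section is 150 mm long, so all gaps together are under 4.5 mm); the knob is turned past 2.0 rad of its 2.3 (y of carriage_face in the frame of fence above -0.1545 m and y of section in the frame of fence above -0.0795 m and z of section in the frame of fence below 0.004 m and angle between the y axis of section and the y axis of fence, either way round below 0.06 rad and value of joint knob above 2 rad); the robot touches nothing.
It fails at once if another thing on the bench was moved more than 30 mm (distance of any of spare_section, brass_rail, screwdriver, pin_jar from where it was at the start of the episode above 0.03 m).
It also fails if it takes over 67 s, if anything falls off the work surface, if the arm or the gripper's body presses on something with over 40 N, if the wrist force passes 120 N, or if a joint passes its speed limit or range.

## Working session

There is one attempt and no reset: what is moved stays moved. The work goes in short steps, Python scripts to look and compute and a tool call to move; the robot and the scene stay as the last step left them, time stands still between calls to the robot, and variables do not carry over. Pictures are saved under pics/ and viewed, at most 10 in all, crops included, and the job is handed in when it is done.

Besides the shell and the picture viewer there is one more tool, called after "Call:" as a command line: name --pt "numbers of a row" for each row, then --argument value for the rest. jog_arm: Moves the arm, as the interface text tells. Its arguments: {"type":"object","properties":{"motion":{"type":"array"},"force":{"type":"number"}},"required":["motion"]}

```bash
mkdir -p pics; cat > h.py <<'E'
import numpy as np,cv2
from workcell import bot
def cam(n):
    c=bot.get_calibration(n);f=192/np.tan(np.radians(c['vfov'])/2)
    R=cv2.Rodrigues(np.array(c['rvec'],float))[0];t=np.array(c['tvec'],float).ravel()
    return f,c['cx'],c['cy'],R,t
def ray(n,u,v,z):
    f,cx,cy,R,t=cam(n);o=-R.T@t;d=R.T@np.array([(u-cx)/f,(v-cy)/f,1]);return o+d*(z-o[2])/d[2]
def cloud(n,depth):
    f,cx,cy,R,t=cam(n);v,u=np.mgrid[:384,:512];P=np.stack([(u-cx)/f*depth,(v-cy)/f*depth,depth],-1)
    return (P-t)@R
E
python3 - <<'E'
from h import *
for n in('scene','top'):
    p,d=bot.read_camera(n);cv2.imwrite(f'pics/{n}.png',p[:,:,::-1]);np.savez(f'{n}.npz',p=p,d=d)
    print(n,bot.get_calibration(n))
print(bot.read_state())
E
```

```text
scene {'vfov': 55.90799977736971, 'cx': 257.3867177113304, 'cy': 189.91467281827437, 'rvec': array([ 2.0025038 ,  1.19486538, -0.55950224]), 'tvec': array([-0.19796439, -0.18427498,  1.58728298])}
top {'vfov': 57.21951579549926, 'cx': 260.5150507839368, 'cy': 190.7444449377456, 'rvec': array([ 2.13055743, -2.18617151,  0.12558819]), 'tvec': array([-0.00394809,  0.45006581,  1.4061273 ])}
{'time': 0.1, 'q': array([-1.33989718e+00,  2.64694663e-01,  1.60525842e+00, -2.49558016e-05,
        1.27368614e+00, -3.69118324e-02]), 'joint_vel': array([-4.63230362e-05, -2.58164389e-03, -1.83092697e-03, -2.44806454e-03,
       -4.54048092e-04,  4.66020956e-04]), 'joint_torque': array([-9.34658175e-06, -5.16708255e+01, -3.68590450e+01, -1.45457493e-04,
        6.31988427e-03, -1.52921712e-05]), 'tool_pos': array([ 0.1784333 , -0.65022964,  0.1974639 ]), 'tcp_rot': array([-3.11145129e+00, -4.19160220e-01,  3.48389305e-04]), 'wrist_force': array([ 0.52009162,  0.02126941, -0.26673208]), 'torque': array([ 0.07366308, -0.03206352,  0.02916362]), 'grip_force': 0.0, 'width': 1.001779397547077}
```

View pics/scene.png

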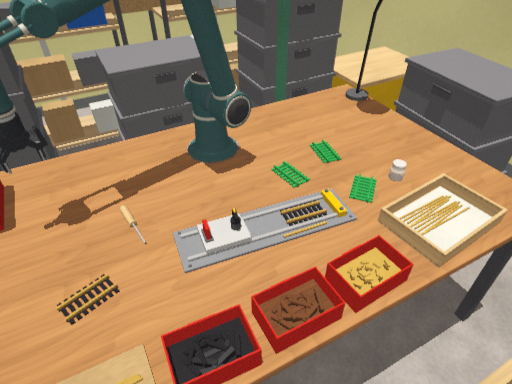

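View pics/top.png

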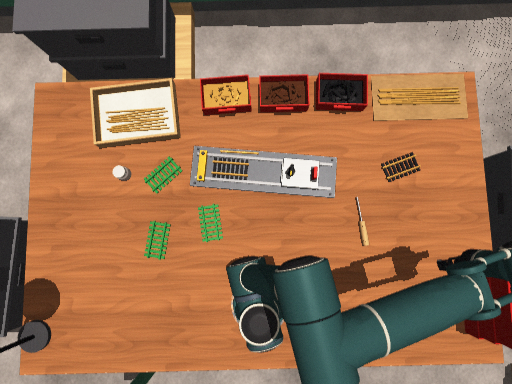

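The jig runs across the middle of the top view: fence at (202,165), section at (231,168), knob at (291,171) and red tab at (315,174). The brass rail is on the far margin. Next I'll measure these.

```bash
python3 - <<'E'
from h import *
S=np.load('top.npz');p,d=S['p'],S['d'];P=cloud('top',d)
h=cv2.cvtColor(p,cv2.COLOR_RGB2HSV).astype(int);H,Sa,V=h[...,0],h[...,1],h[...,2]
roi=np.zeros(H.shape,bool);roi[140:205,185:345]=1
def rep(n,m,z):
    v,u=np.nonzero(m&roi);r=cv2.minAreaRect(np.c_[u,v].astype(np.float32))
    print(n,len(u),r,'ctr',ray('top',*r[0],z).round(4),'depth med',np.median(P[m&roi],0).round(4))
    return np.c_[u,v]
rep('red',((H<6)|(H>174))&(Sa>150)&(V>80),.093)
rep('fence',(abs(H-25)<5)&(Sa>180)&(V>150)&(np.arange(512)<212),.038)
rep('white',(V>215)&(Sa<30),.043)
rep('plate',(Sa<60)&(V>90),.012)
k=P[...,2]
rep('knob',(k>.07)&(V<110)&(Sa<100),.104)
rep('deckz',(k>.034)&(k<.055)&(np.arange(512)>260),.043)
E
python3 - <<'E'
import cv2
a=cv2.imread('pics/top.png')[140:205,185:345];cv2.imwrite('pics/tc.png',cv2.resize(a,None,fx=5,fy=5,interpolation=cv2.INTER_CUBIC))
E
```

```text
red 35 ((315.0, 172.5), (11.0, 2.0), 90.0) ctr [ 0.508 -0.23   0.093] depth med [ 0.5097 -0.2301  0.0937]
fence 172 ((201.3564453125, 165.43563842773438), (6.5672454833984375, 29.652109146118164), 5.710592269897461) ctr [0.5586 0.2229 0.038 ] depth med [0.5604 0.2232 0.0383]
white 970 ((269.0724182128906, 170.1310577392578), (124.40213775634766, 27.32196617126465), 4.763641834259033) ctr [ 0.5311 -0.0524  0.043 ] depth med [ 0.5117 -0.1676  0.0421]
plate 4723 ((263.40020751953125, 171.46441650390625), (144.74478149414062, 40.61646270751953), 4.698680877685547) ctr [ 0.5316 -0.0295  0.012 ] depth med [ 0.5215 -0.0662  0.014 ]
knob 50 ((290.3529357910156, 169.9117889404297), (9.216353416442871, 7.518604278564453), 75.96376037597656) ctr [ 0.5189 -0.1333  0.104 ] depth med [ 0.5232 -0.1362  0.0894]
deckz 888 ((299.6482849121094, 172.72068786621094), (37.121334075927734, 27.903282165527344), 4.763641834259033) ctr [ 0.5172 -0.1758  0.043 ] depth med [ 0.5133 -0.1778  0.0432]
```

View pics/tc.png

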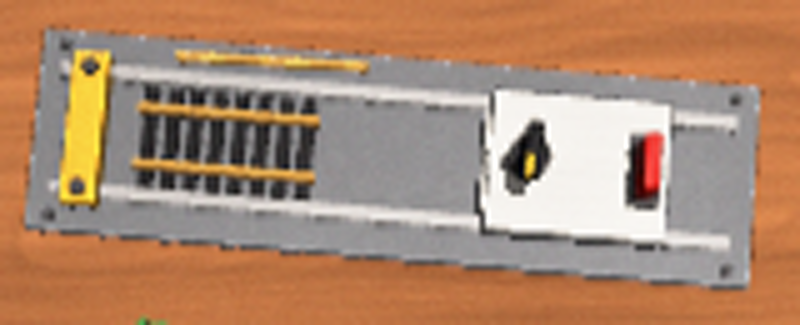

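Call:
jog_arm --pt "1 24 -18 0 0" --pt "1 24 -18 0 0" --pt "1 24 -18 0 0" --pt "1 24 -18 0 0" --pt "1 24 -18 0 0" --pt "1 24 -18 0 0" --pt "1 24 -18 0 0" --pt "1 24 -18 0 0" --pt "1 24 -18 0 0" --pt "1 24 -18 0 0"

```text
time: 0.93
tool_pos: [0.3628, -0.4122, 0.1982]
tcp_rot: [-3.113, -0.419, 0.001]
wrist_force: [0.6, -0.2, -0.4]
width: 0.999
grip_force: 0.0
```

Call:
jog_arm --pt "1 24 -18 0 0" --pt "1 24 -18 0 0" --pt "1 24 -18 0 0" --pt "1 24 -18 0 0" --pt "1 24 -18 0 0" --pt "1 24 -18 0 0" --pt "1 24 -18 0 0" --pt "1 20 -12 0 0" --pt "1 0 0 0 -7" --pt "1 0 0 0 -7"

```text
time: 1.77
tool_pos: [0.5078, -0.2294, 0.1981]
tcp_rot: [-3.035, -0.808, 0.001]
wrist_force: [0.6, -0.9, -0.1]
width: 1.001
grip_force: 0.0
```

Call:
jog_arm --pt "1 0 0 0 -7" --pt "1 0 0 0 -7" --pt "1 0 0 0 -7" --pt "1 0 0 0 -7" --pt "1 0 0 0 -7" --pt "1 0 0 0 -7" --pt "1 0 0 0 -7" --pt "1 0 0 0 -7" --pt "1 0 0 0 -7" --pt "1 0 0 0 -7"

```text
time: 2.6
tool_pos: [0.5068, -0.2308, 0.1981]
tcp_rot: [-2.025, -2.4, 0.0]
wrist_force: [-0.7, -0.1, 0.3]
width: 1.001
grip_force: 0.0
```

Call:
jog_arm --pt "1 0 0 0 -7" --pt "1 0 0 0 -7" --pt "1 0 0 0 -7" --pt "1 0 0 0 -7" --pt "1 0 0 0 -7" --pt "1 0 0 0 -7" --pt "1 0 0 0 -7" --pt "1 0 0 0 -7" --pt "1 0 0 0 -7" --pt "1 0 0 0 -7"

```text
time: 3.43
tool_pos: [0.5068, -0.2308, 0.1981]
tcp_rot: [-0.282, -3.128, -0.001]
wrist_force: [0.5, -0.7, -0.3]
width: 1.0
grip_force: 0.0
```

Call:
jog_arm --pt "1 0 0 0 -4.5" --pt "1 0 0 0 0" --pt "1 0 0 0 0"

```text
time: 3.68
tool_pos: [0.5069, -0.2309, 0.1982]
tcp_rot: [-0.172, -3.136, -0.001]
wrist_force: [-0.5, -0.3, -0.4]
width: 1.005
grip_force: 0.0
```

```bash
cat >> h.py <<'E'
def wrist(name=None):
    s=bot.read_state();p,d=bot.read_camera('wrist');c=bot.get_calibration('wrist')
    if name: cv2.imwrite('pics/'+name,p[:,:,::-1])
    f=192/np.tan(np.radians(c['vfov'])/2);T=np.array(c['tool_from_camera'])
    R=cv2.Rodrigues(s['tcp_rot'])[0];v,u=np.mgrid[:384,:512]
    P=np.stack([(u-c['cx'])/f*d,(v-c['cy'])/f*d,d],-1)@T[:3,:3].T+T[:3,3]
    return s,p,d,P@R.T+s['tool_pos'],R
E
python3 - <<'E'
from h import *
s,p,d,W,R=wrist('w1.png');np.savez('w1.npz',p=p,W=W,d=d)
print(s['tool_pos'],R.round(3).tolist(),s['q'].round(3),s['wrist_force'])
E
```

```text
[ 0.50688907 -0.23086389  0.19822752] [[-0.994, 0.11, -0.001], [0.11, 0.994, 0.0], [0.001, 0.0, -1.0]] [-0.472  0.042  1.859  0.     1.242 -1.933] [-0.47559794 -0.26934825 -0.3561076 ]
```

View pics/w1.png

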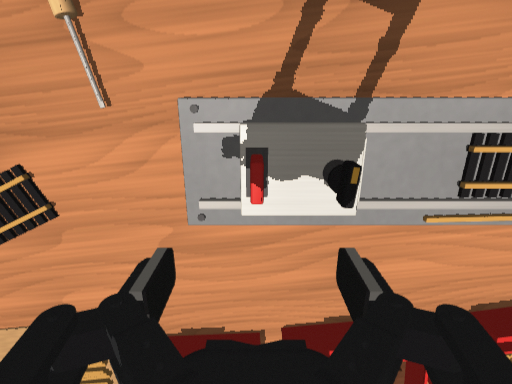

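The wrist view shows the jig lined up with the image, with the tab at (257,180) and the knob wing at (350,183), turned slightly. I'll measure both from this view.

```bash
python3 - <<'E'
from h import *
S=np.load('w1.npz');p,W=S['p'],S['W'];h=cv2.cvtColor(p,cv2.COLOR_RGB2HSV).astype(int);H,Sa,V=[h[...,i] for i in range(3)]
v,u=np.mgrid[:384,:512];roi=(u>180)&(v>98)&(v<226)
def rep(n,m):
    m=m&roi;q=W[m];r=cv2.minAreaRect((q[:,:2]*1000).astype(np.float32))
    print(n,m.sum(),'med',np.median(q,0).round(4),'rect mm',np.round(r[0],1),np.round(r[1],1),round(r[2],1))
z=W[...,2]
rep('tabtop',((H<6)|(H>174))&(Sa>150)&(z>.088))
rep('knobtop',(z>.1)&(z<.11)&(u>310)&(u<370))
rep('knob80',(z>.075)&(u>310)&(u<370))
rep('deck',(z>.039)&(z<.048)&(u>230)&(u<380))
rep('stripe',(abs(H-23)<8)&(Sa>130)&(z>.095)&(u>320)&(u<370))
# way edge angle
m=(z>.019)&(z<.026)&(u>370)&(u<450)&(v<140)&roi;q=W[m][:,:2].astype(np.float32);l=cv2.fitLine(q,cv2.DIST_L2,0,.01,.01).ravel();print('way',l,np.degrees(np.arctan2(l[0],l[1])))
m=(z>.019)&(z<.026)&(u>370)&(u<450)&(v>190)&roi;q=W[m][:,:2].astype(np.float32);l=cv2.fitLine(q,cv2.DIST_L2,0,.01,.01).ravel();print('way',l,np.degrees(np.arctan2(l[0],l[1])))
E
```

```text
tabtop 562 med [ 0.5074 -0.2294  0.0931] rect mm [ 478.7 -226.4] [ 13.6 108.6] 84.1
knobtop 579 med [ 0.5191 -0.1362  0.1041] rect mm [ 520.4 -135.8] [12.7 45.3] 77.7
knob80 1138 med [ 0.5174 -0.1396  0.1016] rect mm [ 475.5 -165.3] [146.5  38.4] 33.1
deck 9056 med [ 0.5029 -0.1802  0.0434] rect mm [ 516.  -176.9] [146.1 112.9] 83.7
stripe 123 med [ 0.5085 -0.1326  0.1052] rect mm [ 508.9 -132.3] [ 7.7 17.4] 79.2
way [ 0.11184436  0.9937257   0.4807641  -0.03898117] 6.421645
way [ 0.2482089   0.96870655  0.586364   -0.02597428] 14.371549
```

Call:
jog_arm --pt "1 0 1 25 0" --pt "1 0 0 25 0" --pt "1 0 0 25 0" --pt "1 0 0 25 0" --pt "1 0 0 20 0" --pt "1 0 0 10 0" --pt "1 0 0 10 0" --pt "1 0 0 1 0" --pt "1 0 0 0 0"

```text
time: 4.48
tool_pos: [0.5075, -0.2301, 0.0578]
tcp_rot: [-0.169, -3.137, -0.0]
wrist_force: [-0.1, 0.4, -0.1]
width: 0.996
grip_force: 0.0
```

Call:
jog_arm --pt "-1 0 0 0 0" --pt "-1 0 0 0 0" --pt "-1 0 0 0 0" --pt "-1 0 0 0 0" --pt "-1 0 0 0 0" --pt "-1 0 0 0 0" --pt "-1 0 0 0 0" --pt "-1 0 0 0 0" --force 40

```text
time: 5.15
tool_pos: [0.5075, -0.23, 0.0582]
tcp_rot: [0.169, 3.137, -0.0]
wrist_force: [-1.0, 1.9, 4.0]
width: 0.136
grip_force: 39.1
```

Call:
jog_arm --pt "-1 0 4 0 0" --pt "-1 0 8 0 0" --pt "-1 0 8 0 0" --pt "-1 0 8 0 0" --pt "-1 0 8 0 0" --pt "-1 0 8 0 0" --pt "-1 0 8 0 0" --pt "-1 0 8 0 0" --pt "-1 0 8 0 0" --pt "-1 0 2 0 0"

```text
time: 5.98
tool_pos: [0.5153, -0.1591, 0.0582]
tcp_rot: [0.167, 3.136, -0.0]
wrist_force: [-1.2, -4.4, 5.0]
width: 0.139
grip_force: 39.5
```

Call:
jog_arm --pt "-1 0 6 0 0" --pt "-1 0 8 0 0" --pt "-1 0 8 0 0" --pt "-1 0 8 0 0" --pt "-1 0 8 0 0" --pt "-1 0 8 0 0" --pt "-1 0 8 0 0" --pt "-1 0 8 0 0" --pt "-1 0 8 0 0" --pt "-1 0 3 0 0"

```text
time: 6.82
tool_pos: [0.5233, -0.087, 0.0582]
tcp_rot: [0.167, 3.136, -0.001]
wrist_force: [-0.2, -5.7, 4.6]
width: 0.138
grip_force: 39.6
```

Call:
jog_arm --pt "-1 0 3 0 0" --pt "-1 0 3 0 0" --pt "-1 0 3 0 0" --pt "-1 0 2 0 0" --pt "-1 0 1 0 0" --pt "-1 0 0 0 0"

```text
time: 7.32
tool_pos: [0.5245, -0.0757, 0.0582]
tcp_rot: [0.167, 3.136, -0.001]
wrist_force: [-0.2, -4.2, 5.4]
width: 0.132
grip_force: 39.6
```

Call:
jog_arm --pt "-1 0 1 0 0" --pt "-1 0 1 0 0" --pt "-1 0 1 0 0" --pt "-1 0 0 0 0"

```text
time: 7.65
tool_pos: [0.5248, -0.0729, 0.0582]
tcp_rot: [0.168, 3.136, -0.001]
wrist_force: [-0.4, -4.0, 5.6]
width: 0.136
grip_force: 39.6
```

```bash
python3 - <<'E'
from h import *
s,p,d,W,R=wrist('w2.png');np.savez('w2.npz',p=p,W=W,d=d)
print(s['tool_pos'],s['wrist_force'])
E
```

```text
[ 0.52484493 -0.07294276  0.05821201] [-0.35889671 -4.02386651  5.57755576]
```

View pics/w2.png

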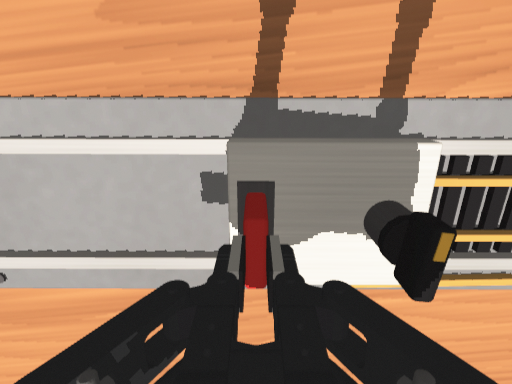

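The tab at (256,240) is held and the carriage touches the section at about column 438. The fence is out of view. I'll keep pushing in 1 mm steps until the force rises.

Call:
jog_arm --pt "-1 0 1 0 0" --pt "-1 0 1 0 0" --pt "-1 0 0 0 0" --pt "-1 0 0 0 0"

```text
time: 8.03
tool_pos: [0.5251, -0.071, 0.0582]
tcp_rot: [0.168, 3.136, -0.001]
wrist_force: [-0.5, -4.6, 5.0]
width: 0.136
grip_force: 39.6
```

Call:
jog_arm --pt "-1 0 1 0 0" --pt "-1 0 1 0 0" --pt "-1 0 0 0 0" --pt "-1 0 0 0 0"

```text
time: 8.37
tool_pos: [0.5253, -0.069, 0.0582]
tcp_rot: [0.168, 3.136, -0.001]
wrist_force: [-1.1, -4.8, 5.1]
width: 0.132
grip_force: 39.6
```

Call:
jog_arm --pt "-1 0 1 0 0" --pt "-1 0 1 0 0" --pt "-1 0 0 0 0" --pt "-1 0 0 0 0"

```text
time: 8.7
tool_pos: [0.5252, -0.0689, 0.0582]
tcp_rot: [0.166, 3.136, -0.007]
wrist_force: [-1.5, -11.9, 5.3]
width: 0.138
grip_force: 39.6
```

Call:
jog_arm --pt "-1 0 1 0 0" --pt "-1 0 0 0 0" --pt "-1 0 0 0 0" --pt "-1 0 -1 0 0" --pt "1 0 -1 0 0" --pt "1 0 0 0 0" --pt "1 0 0 0 0" --pt "1 0 0 0 0" --pt "1 0 0 -5 0" --pt "1 0 0 -20 0"

```text
time: 9.53
tool_pos: [0.5214, -0.0668, 0.0795]
tcp_rot: [-0.168, -3.13, -0.002]
wrist_force: [-0.3, 0.1, 0.4]
width: 0.966
grip_force: 0.0
```

Call:
jog_arm --pt "1 0 0 -30 0" --pt "1 0 0 -30 0" --pt "1 0 20 -30 0" --pt "1 0 35 -20 0" --pt "1 0 35 0 0" --pt "1 0 5 0 0" --pt "1 0 0 0 0" --pt "1 0 0 0 0"

```text
time: 10.2
tool_pos: [0.5344, 0.0267, 0.1922]
tcp_rot: [-0.166, -3.136, 0.001]
wrist_force: [-0.1, -0.1, -0.5]
width: 1.002
grip_force: 0.0
```

```bash
python3 - <<'E'
from h import *
s,p,d,W,R=wrist('w3.png');np.savez('w3.npz',p=p,W=W,d=d)
print(s['tool_pos'],s['wrist_force'],s['q'].round(2),R.round(3).tolist())
h=cv2.cvtColor(p,cv2.COLOR_RGB2HSV).astype(int);H,Sa,V=[h[...,i] for i in range(3)];z=W[...,2]
near=np.hypot(W[...,0]-.538,W[...,1]-.025)<.045
def rep(n,m):
    q=W[m];r=cv2.minAreaRect((q[:,:2]*1000).astype(np.float32));print(n,m.sum(),np.median(q,0).round(4),np.round(r[0],1),np.round(r[1],1),round(r[2],1))
rep('knobtop',near&(z>.1)&(z<.11))
rep('stripe',near&(abs(H-23)<8)&(Sa>130)&(z>.095))
rep('fence',(abs(H-25)<6)&(Sa>170)&(abs(z-.038)<.006)&(W[...,1]>.18)&(W[...,1]<.27))
rep('deck',(abs(z-.043)<.004)&(np.hypot(W[...,0]-.53,W[...,1]+.01)<.12)&(Sa<60))
E
```

```text
[0.53442737 0.02673278 0.19224076] [-0.13496463 -0.11521809 -0.54328976] [ 0.    0.    1.91 -0.    1.23 -1.46] [[-0.994, 0.105, -0.001], [0.105, 0.994, -0.001], [0.001, -0.001, -1.0]]
knobtop 574 [0.5369 0.0259 0.1042] [538.7  25.6] [13.  46.3] 78.3
stripe 123 [0.5264 0.0281 0.1051] [526.7  28.1] [ 6.6 17.7] 78.2
fence 336 [0.5338 0.2164 0.0382] [559.7 222.2] [ 28.2 124. ] 82.7
deck 9206 [ 0.5217 -0.0141  0.0434] [533.9 -16.1] [146.  113.9] 83.7
```

View pics/w3.png

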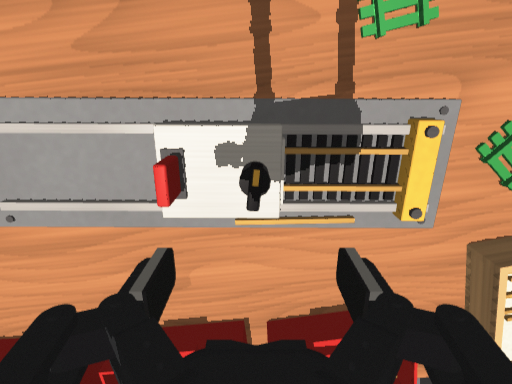

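The section is snug: fence-to-deck centres measure 239.7 mm, against 240 expected. The knob is at about 0.1 rad with its wing at (255,185). Next I'll line up and grip it.

Call:
jog_arm --pt "1 -4.4 -0.7 20 0" --pt "1 0 0 25 5.7" --pt "1 0 0 25 0" --pt "1 0 0 20 0" --pt "1 0 0 10 0" --pt "1 0 0 8 0" --pt "1 0 0 4 0" --pt "1 0 0 0 0" --pt "1 0 0 0 0"

```text
time: 11.0
tool_pos: [0.5401, 0.0251, 0.0816]
tcp_rot: [0.325, 3.123, 0.0]
wrist_force: [-0.3, -0.4, 1.0]
width: 0.997
grip_force: 0.0
```

Call:
jog_arm --pt "-1 0 0 0 0" --pt "-1 0 0 0 0" --pt "-1 0 0 0 0" --pt "-1 0 0 0 0" --pt "-1 0 0 0 0" --pt "-1 0 0 0 0" --pt "-1 0 0 0 0" --pt "-1 0 0 0 0" --force 40

```text
time: 11.67
tool_pos: [0.5393, 0.0253, 0.0807]
tcp_rot: [-0.324, -3.125, -0.0]
wrist_force: [0.4, -1.3, -0.8]
width: 0.003
grip_force: 0.0
```

```bash
python3 - <<'E'
from h import *
s,p,d,W,R=wrist('w4.png')
print(s['tool_pos'],s['width'],s['grip_force'],s['wrist_force'])
E
```

```text
[0.53926116 0.02532407 0.08068185] 0.0025632941096712736 0.0 [ 0.35134998 -1.34009745 -0.80469205]
```

View pics/w4.png

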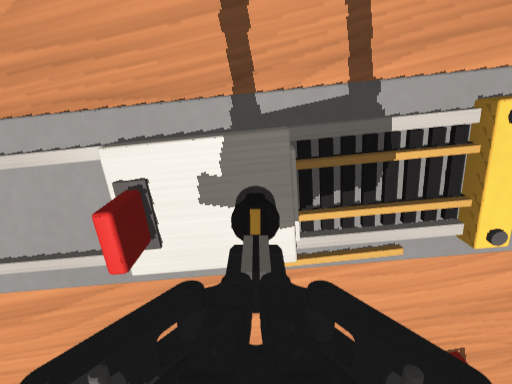

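```bash
python3 - <<'E'
from h import *
s,p,d,W,R=wrist()
c=bot.get_calibration('wrist');T=np.linalg.inv(np.array(c['tool_from_camera']));f=192/np.tan(np.radians(c['vfov'])/2)
for q in([0,0,0],[0,0,-.019],[.012,0,-.024],[-.02,0,-.024]):
    x=T[:3,:3]@np.array(q)+T[:3,3];print(q,(f*x[0]/x[2]+c['cx']).round(1),(f*x[1]/x[2]+c['cy']).round(1),x[2].round(3))
for r in range(190,300,8): print(r,W[r,256].round(4),p[r,256], ((W[r,256]-s['tool_pos'])@R*1000).round(1))
print(s['width'],s['q'].round(2))
cv2.imwrite('pics/w5.png',cv2.resize(p[170:300,190:330,::-1],None,fx=5,fy=4.5,interpolation=cv2.INTER_CUBIC))
E
```

```text
[0, 0, 0] 254.8 224.2 0.193
[0, 0, -0.019] 254.7 237.5 0.175
[0.012, 0, -0.024] 254.7 223.2 0.167
[-0.02, 0, -0.024] 254.7 270.1 0.177
190 [0.5233 0.0296 0.0564] [40 39 39] [16.5  0.9 24.3]
198 [0.5169 0.0308 0.0917] [17 15 15] [ 23.    0.8 -11.1]
206 [0.5174 0.0307 0.1036] [18 16 18] [ 22.4   0.8 -23. ]
214 [0.5217 0.0298 0.1052] [137 101  39] [ 18.1   0.8 -24.5]
222 [0.5264 0.0288 0.1058] [138 103  39] [ 13.3   0.8 -25.1]
230 [0.5327 0.0275 0.103 ] [138 103  39] [  6.8   0.8 -22.4]
238 [0.5283 0.0284 0.1215] [22 22 22] [ 11.3   0.8 -40.9]
246 [0.5281 0.0284 0.1304] [22 21 21] [ 11.5   0.7 -49.8]
254 [0.5284 0.0283 0.1374] [21 20 19] [ 11.2   0.7 -56.8]
262 [0.5284 0.0283 0.1443] [22 21 22] [ 11.2   0.7 -63.6]
270 [0.5285 0.0283 0.1504] [20 19 19] [ 11.1   0.7 -69.8]
278 [0.5321 0.0275 0.151 ] [27 26 26] [  7.4   0.7 -70.4]
286 [0.5352 0.0269 0.1524] [27 25 26] [  4.3   0.7 -71.7]
294 [0.5405 0.0258 0.1507] [23 23 23] [ -1.2   0.7 -70.1]
0.0021640176962043067 [ 0.    0.12  2.01  0.    1.02 -1.36]
```

View pics/w5.png

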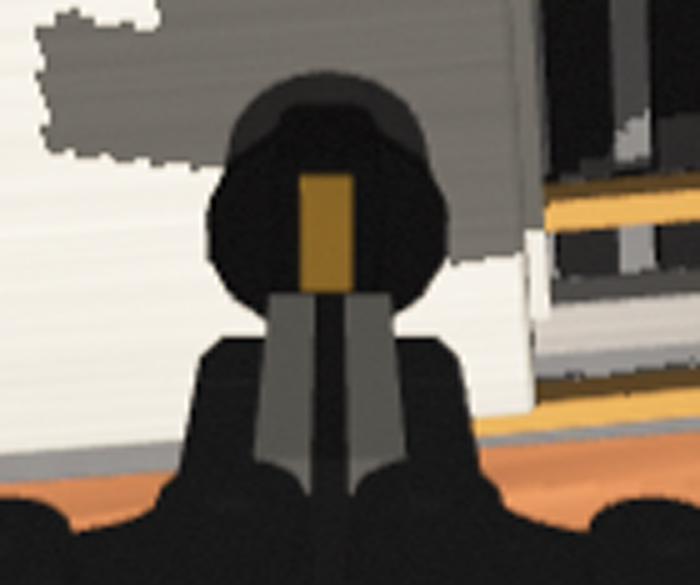

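```bash
python3 - <<'E'
from h import *
s,p,d,W,R=wrist()
L=((W-s['tool_pos'])@R*1000).round(0).astype(int)
for r in range(190,262,6):
    print(r,[tuple(L[r,c]) for c in (234,240,246,250,256,262,268,274)])
S=np.load('w3.npz')['W'];m=np.hypot(S[...,0]-.5387,S[...,1]-.0256)<.03
z=S[m][:,2];print(np.histogram(z,bins=np.arange(.035,.115,.005)))
for a,b in((.048,.06),(.06,.075),(.075,.095),(.1,.108)):
    k=m&(S[...,2]>a)&(S[...,2]<b)
    if k.sum()>5: r=cv2.minAreaRect((S[k][:,:2]*1000).astype(np.float32));print(a,b,k.sum(),r)
E
```

```text
190 [(np.int64(12), np.int64(-17), np.int64(38)), (np.int64(12), np.int64(-12), np.int64(37)), (np.int64(15), np.int64(-7), np.int64(30)), (np.int64(16), np.int64(-4), np.int64(25)), (np.int64(17), np.int64(1), np.int64(24)), (np.int64(16), np.int64(5), np.int64(26)), (np.int64(13), np.int64(10), np.int64(36)), (np.int64(12), np.int64(15), np.int64(38))]
196 [(np.int64(7), np.int64(-17), np.int64(38)), (np.int64(12), np.int64(-11), np.int64(24)), (np.int64(22), np.int64(-6), np.int64(-6)), (np.int64(24), np.int64(-3), np.int64(-9)), (np.int64(23), np.int64(1), np.int64(-9)), (np.int64(23), np.int64(5), np.int64(-7)), (np.int64(14), np.int64(10), np.int64(19)), (np.int64(7), np.int64(15), np.int64(37))]
202 [(np.int64(2), np.int64(-17), np.int64(38)), (np.int64(13), np.int64(-10), np.int64(7)), (np.int64(22), np.int64(-5), np.int64(-16)), (np.int64(23), np.int64(-3), np.int64(-19)), (np.int64(23), np.int64(1), np.int64(-19)), (np.int64(23), np.int64(4), np.int64(-18)), (np.int64(14), np.int64(9), np.int64(4)), (np.int64(8), np.int64(14), np.int64(22))]
208 [(np.int64(-4), np.int64(-17
[... 3174 characters left out ...]
-51))]
(array([   0, 1042,   35,   15,   12,   11,    4,   11,  356,   14,   13,
         14,   18,  461,  113]), array([0.035, 0.04 , 0.045, 0.05 , 0.055, 0.06 , 0.065, 0.07 , 0.075,
       0.08 , 0.085, 0.09 , 0.095, 0.1  , 0.105, 0.11 ]))
0.048 0.06 35 ((528.3720703125, 27.771392822265625), (30.156417846679688, 10.537097930908203), 77.90402221679688)
0.06 0.075 26 ((527.903076171875, 26.950225830078125), (31.04620361328125, 9.540599822998047), 82.03752136230469)
0.075 0.095 397 ((536.7073364257812, 27.128990173339844), (32.85093307495117, 37.85239791870117), 44.97130584716797)
0.1 0.108 574 ((538.73388671875, 25.571165084838867), (12.955491065979004, 46.32673645019531), 78.29669189453125)
```

```bash
python3 - <<'E'
from h import *
c=bot.get_calibration('wrist');T=np.array(c['tool_from_camera']);f=192/np.tan(np.radians(c['vfov'])/2);v,u=np.mgrid[:384,:512]
print(T.round(3).tolist(),c['vfov'])
for n in('w1','w2','w3'):
    d=np.load(n+'.npz')['d'];L=np.stack([(u-c['cx'])/f*d,(v-c['cy'])/f*d,d],-1)@T[:3,:3].T+T[:3,3];L*=1000
    m=(d>0)&(L[...,2]<-15)&(abs(L[...,1])<70)&(abs(L[...,0])<30)
    for a,b in((-60,0),(0,60)):
        k=m&(L[...,1]>a)&(L[...,1]<b);q=L[k];
        if len(q): o=np.argsort(-q[:,2])[:400:50];print(n,q[o].round(0).astype(int).tolist())
E
```

```text
[[0.0, -0.947, -0.322, 0.083], [1.0, 0.0, 0.0, 0.0], [0.0, -0.322, 0.947, -0.176], [0.0, 0.0, 0.0, 1.0]] 68.08322315104179
w1 [[0, -43, -45], [9, -42, -49], [11, -47, -51], [11, -48, -52], [12, -47, -53], [10, -42, -54], [-4, -42, -55], [11, -46, -56]]
w1 [[1, 43, -45], [1, 43, -49], [0, 43, -50], [11, 49, -52], [4, 43, -53], [7, 55, -54], [11, 43, -55], [11, 50, -56]]
w2 [[17, -6, -16], [19, -4, -23], [20, -1, -30], [17, -5, -33], [11, -1, -34], [-1, -4, -34], [17, -3, -35], [17, -5, -35]]
w2 [[18, 7, -15], [20, 4, -21], [19, 6, -27], [15, 7, -32], [15, 7, -34], [-9, 5, -34], [-24, 3, -34], [4, 6, -35]]
w3 [[-6, -43, -45], [0, -42, -49], [4, -42, -50], [-4, -42, -52], [-9, -42, -53], [11, -45, -54], [10, -42, -55], [-1, -42, -56]]
w3 [[-5, 43, -46], [8, 43, -49], [4, 43, -50], [-11, 43, -52], [-6, 43, -53], [-7, 43, -54], [11, 43, -55], [7, 43, -56]]
```

The fingertips sit about 35 mm short of the reported TCP: tool z is about -36 mm shut and -47 mm open. The fingers therefore closed above the wing. I'll open them, go 34 mm lower and grip again.

Call:
jog_arm --pt "1 0 0 0 0" --pt "1 0 0 0 0" --pt "1 0 0 0 0" --pt "1 0 0 0 0" --pt "1 0 0 0 0" --pt "1 0 0 12 0" --pt "1 0 0 12 0" --pt "1 0 0 10 0" --pt "1 0 0 0 0" --pt "1 0 0 0 0"

```text
time: 12.65
tool_pos: [0.5376, 0.0253, 0.0448]
tcp_rot: [-0.324, -3.121, 0.001]
wrist_force: [0.1, -1.0, 0.4]
width: 0.999
grip_force: 0.0
```

Call:
jog_arm --pt "-1 0 0 0 0" --pt "-1 0 0 0 0" --pt "-1 0 0 0 0" --pt "-1 0 0 0 0" --pt "-1 0 0 0 0" --pt "-1 0 0 0 0" --pt "-1 0 0 0 0" --pt "-1 0 0 0 0" --force 40

```text
time: 13.32
tool_pos: [0.5395, 0.025, 0.0472]
tcp_rot: [0.324, 3.124, -0.001]
wrist_force: [-1.3, -1.6, 3.8]
width: 0.146
grip_force: 41.2
```

Gripped: width 0.146, which fits the 13 mm wing. Now I'll turn it clockwise.

Call:
jog_arm --pt "-1 0 0 0 4" --pt "-1 0 0 0 4" --pt "-1 0 0 0 4" --pt "-1 0 0 0 4" --pt "-1 0 0 0 4" --pt "-1 0 0 0 0" --force 60

```text
time: 13.82
tool_pos: [0.5395, 0.0249, 0.0472]
tcp_rot: [0.864, 3.02, -0.001]
wrist_force: [-2.5, -3.4, 3.9]
width: 0.138
grip_force: 62.9
```

```bash
python3 - <<'E'
from h import *
s=bot.read_state();print(s['wrist_force'].round(1),s['torque'].round(2),s['width'],s['q'].round(2),s['tcp_rot'])
E
```

```text
[-2.5 -3.4  3.9] [-0.45  0.31 -0.1 ] 0.13836458164549414 [ 0.    0.16  2.04 -0.    0.95 -1.01] [ 8.64458596e-01  3.01975737e+00 -8.78152949e-04]
```

Call:
jog_arm --pt "-1 0 0 0 5" --pt "-1 0 0 0 5" --pt "-1 0 0 0 5" --pt "-1 0 0 0 5" --pt "-1 0 0 0 5" --pt "-1 0 0 0 5" --pt "-1 0 0 0 5" --pt "-1 0 0 0 5" --pt "-1 0 0 0 5" --pt "-1 0 0 0 0"

```text
time: 14.65
tool_pos: [0.5392, 0.0246, 0.0472]
tcp_rot: [1.954, 2.459, -0.001]
wrist_force: [-2.7, -3.3, 6.3]
width: 0.139
grip_force: 63.1
```

Call:
jog_arm --pt "-1 0 0 0 5" --pt "-1 0 0 0 5" --pt "-1 0 0 0 5" --pt "-1 0 0 0 5" --pt "-1 0 0 0 5" --pt "-1 0 0 0 5" --pt "-1 0 0 0 5" --pt "-1 0 0 0 0"

```text
time: 15.32
tool_pos: [0.539, 0.0246, 0.0472]
tcp_rot: [2.603, 1.758, -0.002]
wrist_force: [-3.4, -3.9, 6.2]
width: 0.14
grip_force: 63.2
```

```bash
python3 - <<'E'
from h import *
s,p,d,W,R=wrist('w6.png');print(s['wrist_force'].round(1),s['torque'].round(2),s['width'],s['q'].round(2),s['tcp_rot'],s['tool_pos'])
E
```

```text
[-3.4 -3.9  6.2] [-0.64  0.51 -0.04] 0.1397028246552751 [ 0.    0.16  2.04 -0.    0.95  0.38] [ 2.60301844e+00  1.75809129e+00 -1.85020316e-03] [0.5389589  0.02464766 0.04722167]
```

Call:
jog_arm --pt "-1 0 0 0 4" --pt "-1 0 0 0 4" --pt "-1 0 0 0 4" --pt "-1 0 0 0 4" --pt "-1 0 0 0 4" --pt "-1 0 0 0 2" --pt "-1 0 0 0 2" --pt "-1 0 0 0 0"

```text
time: 16.03
tool_pos: [0.5388, 0.0247, 0.0472]
tcp_rot: [2.91, 1.182, -0.002]
wrist_force: [-3.7, -3.2, 7.5]
width: 0.137
grip_force: 63.2
```

```bash
python3 - <<'E'
from h import *
s=bot.read_state();print(s['wrist_force'].round(1),s['torque'].round(2),s['width'],s['q'].round(2),s['tcp_rot'],s['tool_pos'])
E
```

```text
[-3.7 -3.2  7.5] [-0.58  0.61 -0.1 ] 0.13732027039592343 [ 0.    0.16  2.04 -0.    0.95  0.8 ] [ 2.91034760e+00  1.18164355e+00 -2.09735942e-03] [0.53879194 0.02470346 0.04720522]
```

Call:
jog_arm --pt "-1 0 0 0 2" --pt "-1 0 0 0 1" --pt "-1 0 0 0 0" --pt "1 0 0 0 0" --pt "1 0 0 0 0" --pt "1 0 0 0 0" --pt "1 0 0 0 0" --pt "1 0 0 0 0" --pt "1 0 0 -10 0" --pt "1 0 0 -20 0"

```text
time: 16.87
tool_pos: [0.5366, 0.0254, 0.0746]
tcp_rot: [-2.939, -1.103, 0.009]
wrist_force: [0.2, -0.5, 0.2]
width: 1.0
grip_force: 0.0
```

Call:
jog_arm --pt "1 0 0 -30 0" --pt "1 0 0 -30 0" --pt "1 0 0 -30 0" --pt "1 0 0 -30 0" --pt "1 0 0 0 0" --pt "1 0 0 0 0" --pt "1 0 0 0 0"

```text
time: 17.45
tool_pos: [0.5391, 0.0253, 0.1968]
tcp_rot: [2.941, 1.104, 0.0]
wrist_force: [-0.9, -0.6, -1.4]
width: 0.995
grip_force: 0.0
```

```bash
python3 - <<'E'
from h import *
s,p,d,W,R=wrist('w7.png')
print(s['tool_pos'],s['wrist_force'])
h=cv2.cvtColor(p,cv2.COLOR_RGB2HSV).astype(int);H,Sa,V=[h[...,i] for i in range(3)];z=W[...,2]
near=np.hypot(W[...,0]-.538,W[...,1]-.025)<.045
def rep(n,m):
    q=W[m]
    if len(q)<5: print(n,'none');return
    r=cv2.minAreaRect((q[:,:2]*1000).astype(np.float32));print(n,m.sum(),np.median(q,0).round(4),np.round(r[0],1),np.round(r[1],1),round(r[2],1))
rep('knobtop',near&(z>.1)&(z<.11))
rep('stripe',near&(abs(H-23)<8)&(Sa>130)&(z>.095))
rep('fence',(abs(H-25)<6)&(Sa>170)&(abs(z-.038)<.006)&(W[...,1]>.18)&(W[...,1]<.27))
rep('deck',(abs(z-.043)<.004)&(np.hypot(W[...,0]-.53,W[...,1]+.01)<.12)&(Sa<60))
E
```

```text
[0.53906623 0.02534475 0.19683815] [-0.87326103 -0.56869878 -1.37827295]
knobtop 578 [0.5412 0.0267 0.104 ] [540.   26.2] [45.2 12.8] 41.6
stripe 126 [0.549  0.034  0.1049] [548.8  34. ] [17.2  6.9] 41.4
fence 238 [0.5453 0.2128 0.0377] [559.2 223.6] [ 29.4 119.6] 83.7
deck 8476 [ 0.5462 -0.0111  0.0433] [535.  -15.9] [146.  114.2] 83.8
```

View pics/w7.png

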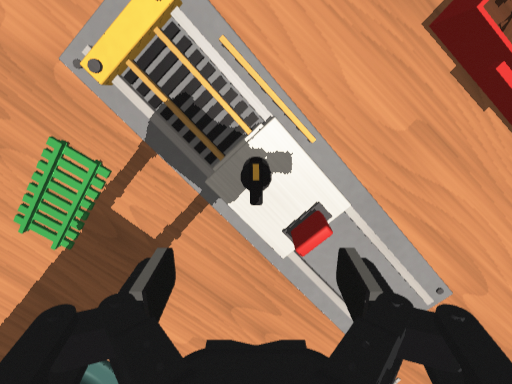

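The knob wing at (256,178) now lies at azimuth 41.6°, a turn of about 132° or 2.3 rad. The section is snug between fence and carriage with no visible gap, and the arm is clear, so I'm handing in.

```bash
python3 -c "
from workcell import bot
print(bot.finish_job())"
```

```text
the job is handed in; nothing more can be done
None
```

The job is handed in, though the hand-in returned no verdict: the section measured snug between fence and carriage, the knob measured about 2.3 rad (its end stop), and I saw no sign that anything else had moved.

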